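Open the wide dust port

ROBOT

A 7-joint arm with a two-finger parallel gripper is mounted at the origin on the work surface. World frame = base frame: x ahead of the robot, y to its left, z up, the work surface at z = 0. Lengths are in m, angles in rad, forces in N, time in s.
With the tool pointing down it reaches from about 0.35 to 0.9 m from the base axis. Payload 8.1 kg.
Tool frame: the origin (TCP) lies at the centre of the arm's flange, where the gripper is bolted on; the fingertips stand 178 mm ahead of it and the grasp point (between the pads) lies 159 mm ahead of it; z points along the fingers, y is the direction in which the jaws open and shut (so a half turn about z gives the same grasp; the last joint's range is limited). The gripper opens to 92 mm and grips with 3 to 60 N. Pads are 19 mm wide; open, the fingers measure 130 mm over their backs; the gripper's body (75 mm by 190 mm) begins 47 mm behind the grasp point.
Start: joints at [-0.103, 0.434, 0.025, 1.573, -0.012, 1.134, -0.075], TCP at [0.625, -0, 0.405] pointing down, gripper open.
Joint ranges: [-2.62, 2.62], [-0.44, 2.09], [-1.27, 1.32], [0.08, 2.57], [-1.32, 4.46], [0.12, 2], [-2.74, 2.74]. Speed limits (rad/s): [2.22, 2.22, 3.01, 3.01, 3.14, 3.14, 3.14].

INTERFACE

Orientations are given as a rotation vector (axis times angle).
In Python, from cell import arm gives the robot as it stands. The module is installed in compiled form; this text tells all that it offers.
- The arm moves only by the tool move_arm, never from a script. Its argument "steps" is a list of rows, each a list of 4 numbers: the shift along the tool's x, y, z in mm, then the turn about the tool's z in rad. In form: [[x, y, z, twist], ...]. A call has 1 to 20 rows; each row is the pose to reach, as a shift and turn from the pose commanded when the call began, along the tool's axes at that moment; what a row does not reach only later rows make up. A row lasts 1/8 s, in which the tool goes at most 62.5 mm and 10.7 degrees, less where a joint would pass 70% of its speed; a pose out of reach is approached as far as the arm can. A call with a gripper value outside its range is refused whole. "grip" is the finger opening in mm, from 0 to 91.8, set as the call begins (left out, the last holds). The fingers move at their own pace and stop on an object; "grip_force" is the grip in N (left out, the last holds). Time passes only in rows, so rows that repeat a pose let the fingers close. It gives the time, the measured TCP pose, the force and the opening at its end, in the units of the state.
- arm.observe(): the state, without advancing time (a new reading comes with each control period).
- arm.get_image(name): name is "scene" or "side" or "wrist"; returns the picture (384x512x3 uint8, red, green, blue); there is no depth.
- arm.camera_info(name): a dict with "mtx" (3x3 intrinsics, pixels), "dist_coeffs" ([k1, k2, p1, p2, k3] as OpenCV has them; the pictures are not rectified), "pose" (4x4, takes a point from camera to world coordinates); the wrist camera has in their place "T_tool_cam" (4x4, takes a point from camera to tool coordinates, whose origin is the TCP and whose axes are the flange's). Camera axes: x right, y down, z forward; pixel columns grow to the right and rows downward; lengths in m; the calibration is good to about 2 mm. A picture is of the moment at which its call begins: read the wrist's pose just before it. camera_info takes no time and is no camera call.
- arm.sign_off(): hands the job in, once; it reports no verdict.
The state is a dict: "clock": time; "joints": joint angles; "dq": joint speeds; "joint_efforts": joint torques, N m; "position": TCP position; "ee_rot": TCP orientation; "force": force on the tool from outside, world axes, zero at the start; "ft_torque": the same for the moment, N m; "width": opening from 0.0 (shut) to 1.0 (fully open).
Only numpy, scipy, OpenCV 4.12 (cv2) and the standard library are available. Lean on these libraries where they do the work, as an engineer would, in place of code of your own. Each camera call takes 0.05 s, during which the arm holds its last target.

TASK

Three dust-suction ports with sliding steel shutters are screwed to the workbench. Before planing starts, open the widest port: slide its shutter by the wooden knob all the way to its end stop, so that the round mouth lies open, then let go. Leave the shutters of the medium and the narrow port as they are.

Things in the scene. Friction and masses are not known exactly. Their poses are not given: they have to be found in the camera images.
- wide_shutter (a joint): Opening of the widest port's shutter, m: 0 = shut, 0.072 = fully open at the end stop; starts 0 to 0.02, stays where left, slides at about 2.5 N. The port: wooden block 176 mm long (slide direction) by 104 mm wide, 30 mm high, with a wooden track edge round it up to 42 mm above the bench; steel shutter 80 mm square, 4 mm thick; round mouth of 64 mm under it. At any of three places, any yaw.
- wide_knob_top (a point): Centre of the top of the dark turned-wood knob in the middle of the widest port's shutter. x (level) points the way the shutter slides to open, z up; it moves with the shutter. The knob is round, 28 mm in diameter (its lowest 14 mm taper to 22 mm), 47 mm high; it stands on the shutter's top 35 mm above the bench, so its top is 82 mm above the bench. It does not turn.
- medium_knob_top (a point): The same point on the medium port: same knob, heights and axes; block 132 mm by 82 mm, shutter 58 mm square, mouth 42 mm. Its shutter may stand anywhere between shut and open. To be left as it is.
- narrow_knob_top (a point): The same point on the narrow port: same knob, heights and axes; block 100 mm by 66 mm, shutter 42 mm square, mouth 26 mm. Its shutter may stand anywhere between shut and open. To be left as it is.
Not all that is in view belongs to the job. What is shaped like the part that bears wide_shutter but orange or purple is not meant.

How it is judged:
By the outcome, as a careful person would: the job done as asked, in the order asked, and still so for the second after the job is handed in, with the robot touching nothing.
It also fails if it takes over 32 s, if anything falls off the work surface, if the arm or the gripper's body presses on something with over 40 N, if the wrist force passes 120 N, or if a joint passes its speed limit or range.

## Working session

There is one attempt and no reset: what is moved stays moved. The work goes in short steps, Python scripts to look and compute and a tool call to move; the robot and the scene stay as the last step left them, time stands still between calls to the robot, and variables do not carry over. Pictures are saved under pics/ and viewed, and the job is handed in when it is done.

Besides the shell and the picture viewer there is one more tool, called as a command line: name --pt "numbers of a row" for each row, then --argument value for the rest. move_arm: Moves the arm, as the interface text tells. Its arguments: {"type":"object","properties":{"steps":{"type":"array"},"grip":{"type":"number"},"grip_force":{"type":"number"}},"required":["steps"]}

```bash
mkdir -p pics
python3 - <<'E'
from cell import arm
import cv2
s=arm.observe();print(s)
for n in("scene","side","wrist"):
    cv2.imwrite(f"pics/{n}0.png",arm.get_image(n)[:,:,::-1])
    i=arm.camera_info(n);print(n,i)
E
```

```text
{'clock': 0.0, 'joints': array([-0.10259078,  0.4352202 ,  0.02497343,  1.57409629, -0.01157874,
        1.13396945, -0.07509141]), 'dq': array([ 0.00020149, -0.00067079,  0.00070992, -0.00039002,  0.00097343,
        0.00169951, -0.00048811]), 'joint_efforts': array([ 3.89017032e-04, -6.67853522e+01,  9.84863900e-01, -3.14464223e+01,
       -6.05165795e-02,  4.27553023e-02,  1.12382318e-04]), 'position': array([ 6.24773010e-01, -4.12862160e-05,  4.03946799e-01]), 'ee_rot': array([-2.22081965e+00, -2.22068235e+00,  1.88839727e-03]), 'force': array([-0.22542438,  0.24557982,  0.74227796]), 'ft_torque': array([ 0.04704461, -0.07443186, -0.01103763]), 'width': 1.0009252855250546}
scene {'mtx': array([[443.56683834,   0.        , 252.83640069],
       [  0.        , 443.56683834, 191.77478475],
       [  0.        ,   0.        ,   1.        ]]), 'dist_coeffs': array([-0.01672606,  0.        ,  0.        ,  0.        ,  0.        ]), 'pose': array([[-8.59400266e-01,  4.30702443e-01, -2.75547798e-01,
         7.66409775e-01],
       [ 5.11302622e-01,  7.24874357e-01, -4.61656577e-01,
    
[... 618 characters left out ...]
76579613,  0.98353961],
       [ 0.        ,  0.        ,  0.        ,  1.        ]])}
wrist {'mtx': array([[295.40250942,   0.        , 255.75805054],
       [  0.        , 295.40250942, 194.9039549 ],
       [  0.        ,   0.        ,   1.        ]]), 'dist_coeffs': array([-0.04482898,  0.        ,  0.        ,  0.        ,  0.        ]), 'T_tool_cam': array([[ 1.03244619e-03, -9.62410148e-01, -2.71598310e-01,
         7.30624161e-02],
       [ 9.99999298e-01,  8.35913217e-04,  8.39306039e-04,
         8.34041278e-04],
       [-5.80724032e-04, -2.71598986e-01,  9.62410335e-01,
         1.92334067e-02],
       [ 0.00000000e+00,  0.00000000e+00,  0.00000000e+00,
         1.00000000e+00]])}
```

View pics/scene0.png

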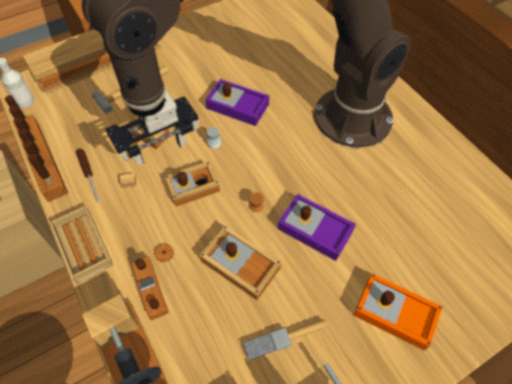

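View pics/side0.png

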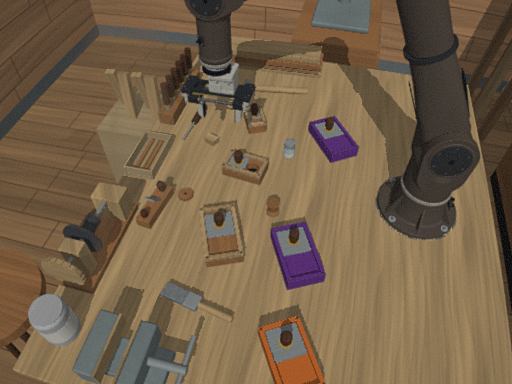

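View pics/wrist0.png

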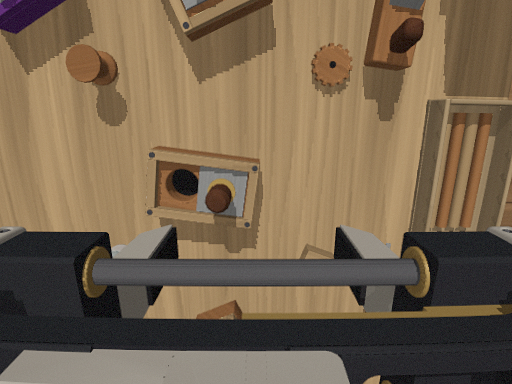

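The scene picture shows three natural-wood ports: one at (240,262), one at (192,183), and one behind the gripper (side picture 256,117). It also shows purple and orange look-alikes at (237,100), (316,226) and (398,310), which aren't meant. The largest wooden one, scene (240,262) / side (222,232), looks like the widest. I'll check it in close crops.

Run:
```python
import cv2, numpy as np
a=cv2.imread("pics/scene0.png")[215:305,190:290];b=cv2.imread("pics/side0.png")[190:280,180:260]
cv2.imwrite("pics/c1.png",cv2.resize(a,None,fx=6,fy=6,interpolation=cv2.INTER_CUBIC))
cv2.imwrite("pics/c2.png",cv2.resize(b,None,fx=6,fy=6,interpolation=cv2.INTER_CUBIC))
```

```text
(no output)
```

View pics/c1.png

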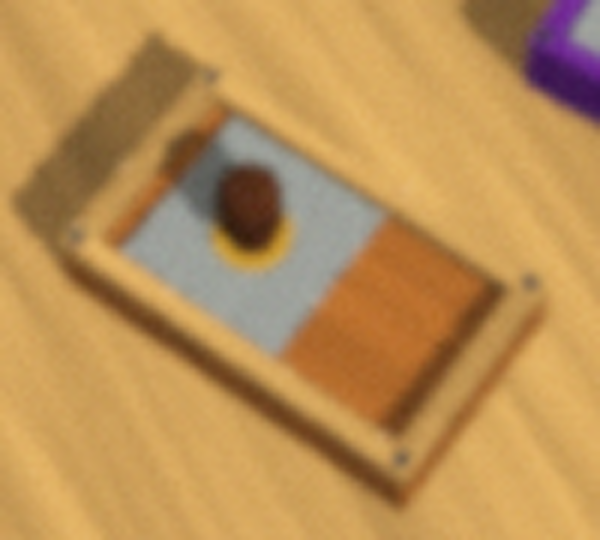

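View pics/c2.png

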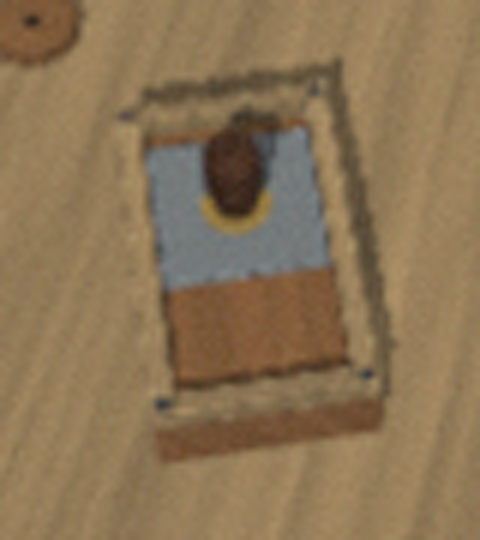

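```bash
cat > h.py <<'E'
import cv2, numpy as np
from cell import arm
def ray(n,uv,pose=None):
    i=arm.camera_info(n)
    P=i["pose"] if pose is None else pose
    p=cv2.undistortPoints(np.array(uv,float).reshape(-1,1,2),i["mtx"],i["dist_coeffs"])[:,0]
    return P[:3,3],np.c_[p,np.ones(len(p))]@P[:3,:3].T
def atz(n,uv,z,pose=None):
    o,d=ray(n,uv,pose);return o+d*((z-o[2])/d[:,2])[:,None]
def proj(n,X):
    i=arm.camera_info(n);T=np.linalg.inv(i["pose"])
    return cv2.projectPoints(np.array(X,float),cv2.Rodrigues(T[:3,:3])[0],T[:3,3],i["mtx"],i["dist_coeffs"])[0][:,0]
E
python3 - <<'E'
from h import *
np.set_printoptions(precision=4,suppress=True)
f=lambda c,o:[(x/6+o[0]-.4,y/6+o[1]-.4) for x,y in c]
A=atz("scene",f([(210,76),(75,235),(401,458),(530,283)],(190,215)),.042)
B=atz("side",f([(315,90),(126,116),(162,405),(367,374)],(180,190)),.042)
print(A,B)
for C in(A,B):
    print(np.linalg.norm(C-np.roll(C,-1,0),axis=1)); d=C[2]+C[3]-C[0]-C[1];d/=np.linalg.norm(d);c=C.mean(0);print("centre",c,"dir",d,np.arctan2(d[1],d[0]))
print("knob",atz("scene",f([(250,192)],(190,215)),.082),atz("side",f([(233,148)],(180,190)),.082))
d=((A[2]+A[3]-A[0]-A[1])+(B[2]+B[3]-B[0]-B[1]));d/=np.linalg.norm(d);c=(A.mean(0)+B.mean(0))/2
# shutter edges at z=.035
e=[atz("scene",f([(125,245),(232,122),(387,218),(280,355)],(190,215)),.035),atz("side",f([(150,148),(305,128),(328,265),(168,290)],(180,190)),.035)]
for E in e: print("edge along",(E-c)@d)
E
```

```text
[[0.5525 0.1612 0.042 ]
 [0.6369 0.198  0.042 ]
 [0.5699 0.3501 0.042 ]
 [0.4856 0.313  0.042 ]] [[0.5507 0.1608 0.042 ]
 [0.636  0.1982 0.042 ]
 [0.569  0.3497 0.042 ]
 [0.4843 0.3124 0.042 ]]
[0.092  0.1662 0.0921 0.1659]
centre [0.5612 0.2556 0.042 ] dir [-0.4034  0.915   0.    ] 1.986012145235857
[0.0931 0.1656 0.0926 0.1655]
centre [0.56   0.2553 0.042 ] dir [-0.4027  0.9153  0.    ] 1.985307794454113
knob [[0.5725 0.2355 0.082 ]] [[0.5683 0.2328 0.082 ]]
edge along [-0.0659 -0.0642  0.0161  0.016 ]
edge along [-0.0666 -0.0656  0.0164  0.0173]
```

The crops confirm it. The screws span 166 x 92 mm, which fits the 176 x 104 block, and both cameras agree to 1–2 mm. The shutter is about 81 mm long, and the knob is at about (0.5705, 0.2328). It opens along yaw 113.8°, already stands about 11 mm open, and has about 61 mm left to go. I'll hover first with the jaws across the slide (twist -0.415).

move_arm --pt "45 -11 15 -0.1" --pt "90 -22 30 -0.2" --pt "135 -33 45 -0.3" --pt "180 -44 60 -0.4" --pt "220 -52 75 -0.415" --pt "233 -54 80 -0.415" --pt "233 -54 80 -0.415" --pt "233 -54 80 -0.415" --grip 91.8

```text
clock: 1.15
position: [0.5718, 0.2312, 0.3251]
ee_rot: [1.719, 2.628, -0.0]
force: [-0.4, -0.8, 0.2]
width: 0.997
```

Run:
```python
from h import *
s=arm.observe();print(s["clock"],s["position"],s["ee_rot"],s["force"])
cv2.imwrite("pics/w1.png",arm.get_image("wrist")[:,:,::-1])
T=np.eye(4);T[:3,:3]=cv2.Rodrigues(s["ee_rot"])[0];T[:3,3]=s["position"];print(T)
P=np.linalg.inv(T@arm.camera_info("wrist")["T_tool_cam"]);i=arm.camera_info("wrist")
print(cv2.projectPoints(np.array([[.5705,.2328,.082]]),cv2.Rodrigues(P[:3,:3])[0],P[:3,3],i["mtx"],i["dist_coeffs"])[0])
```

```text
1.15 [0.57182763 0.23117733 0.3251445 ] [ 1.71864508e+00  2.62827010e+00 -4.85867813e-04] [-0.36733743 -0.79805466  0.23792077]
[[-4.00957194e-01  9.16096344e-01  9.04434099e-04  5.71827633e-01]
 [ 9.16095947e-01  4.00957969e-01 -9.61140341e-04  2.31177328e-01]
 [-1.24313721e-03  4.43172278e-04 -9.99999129e-01  3.25144496e-01]
 [ 0.00000000e+00  0.00000000e+00  0.00000000e+00  1.00000000e+00]]
[[[253.74515034 203.58806495]]]
```

View pics/w1.png

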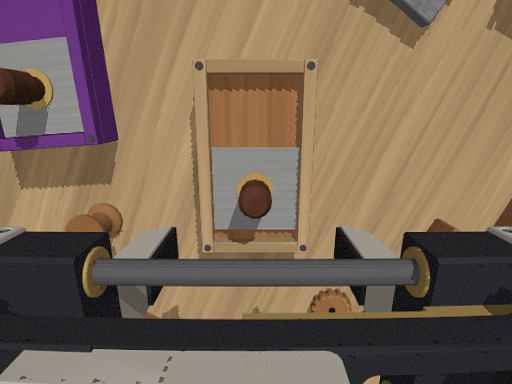

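In the wrist view the knob top is at (254,202), against a prediction of (254,204). The slide runs straight along tool +x (up in the picture), and the jaws straddle the knob with room to spare. I'll go down and close.

move_arm --pt "1 0 40 0" --pt "1 0 75 0" --pt "1 0 97 0" --pt "1 0 97 0" --pt "1 0 97 0"

```text
clock: 1.82
position: [0.5714, 0.2334, 0.229]
ee_rot: [1.717, 2.629, 0.002]
force: [0.1, 0.4, 0.0]
width: 1.0
```

move_arm --pt "0 0 0 0" --pt "0 0 0 0" --pt "0 0 0 0" --pt "0 0 0 0" --pt "0 0 0 0" --pt "0 0 0 0" --pt "0 0 0 0" --pt "0 0 0 0" --grip 20 --grip_force 25

```text
clock: 2.82
position: [0.5702, 0.2337, 0.2276]
ee_rot: [-1.716, -2.631, 0.002]
force: [-2.7, -1.3, 3.1]
width: 0.295
```

The opening is about 27 mm, so the knob is held. I'll slide most of the way.

move_arm --pt "6 0 0 0" --pt "12 0 0 0" --pt "18 0 0 0" --pt "24 0 0 0" --pt "30 0 0 0" --pt "36 0 0 0" --pt "42 0 0 0" --pt "48 0 0 0" --pt "52 0 0 0" --pt "52 0 0 0"

```text
clock: 4.08
position: [0.549, 0.2822, 0.2276]
ee_rot: [-1.714, -2.631, 0.0]
force: [-4.3, -2.1, 2.7]
width: 0.299
```

move_arm --pt "2 0 0 0" --pt "4 0 0 0" --pt "6 0 0 0" --pt "8 0 0 0" --pt "10 0 0 0" --pt "10 0 0 0"

```text
clock: 4.82
position: [0.5453, 0.2905, 0.2276]
ee_rot: [-1.716, -2.631, 0.001]
force: [-4.1, -4.1, 4.1]
width: 0.295
```

It has moved 62 mm with no end-stop force yet, so I'll creep on.

move_arm --pt "1 0 0 0" --pt "2 0 0 0" --pt "3 0 0 0" --pt "4 0 0 0" --pt "4 0 0 0"

```text
clock: 5.45
position: [0.5449, 0.2915, 0.2276]
ee_rot: [1.718, 2.627, -0.005]
force: [-1.4, -11.5, 4.7]
width: 0.294
```

Run:
```python
from h import *
s=arm.observe();print(s["clock"],s["position"],s["force"])
cv2.imwrite("pics/s2.png",cv2.resize(arm.get_image("scene")[200:310,180:300,::-1],None,fx=5,fy=5,interpolation=cv2.INTER_CUBIC))
```

```text
5.45 [0.54494506 0.29152926 0.22759591] [ -1.37482111 -11.51760911   4.70514948]
```

View pics/s2.png

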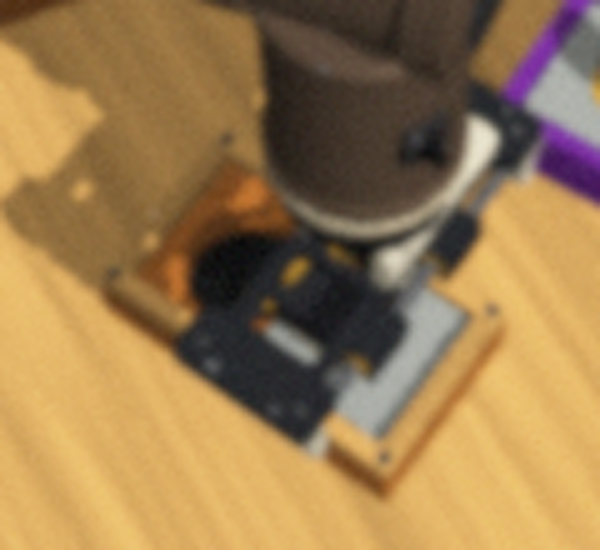

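The tool moved only 1 mm of the 4 commanded, and the opposing force rose to about 10 N. The mouth shows dark at about (235,270) in the crop. I'll press a little more to confirm the stop, then ease off so the release doesn't spring it back.

move_arm --pt "1 0 0 0" --pt "2 0 0 0" --pt "3 0 0 0" --pt "3 0 0 0" --pt "3 0 0 0"

```text
clock: 6.12
position: [0.5448, 0.2921, 0.2276]
ee_rot: [1.72, 2.624, -0.008]
force: [1.6, -17.2, 6.5]
width: 0.297
```

The end stop is firm: 0.6 mm more travel, with the force up to 16 N. Easing off and releasing.

move_arm --pt "-2 0 0 0" --pt "-3 0 0 0" --pt "-3 0 0 0"

```text
clock: 6.5
position: [0.545, 0.2915, 0.2276]
ee_rot: [1.718, 2.627, -0.005]
force: [-1.5, -11.7, 5.7]
width: 0.295
```

move_arm --pt "0 0 0 0" --pt "0 0 0 0" --pt "0 0 0 0" --pt "0 0 0 0" --pt "0 0 0 0" --pt "0 0 0 0" --grip 91.8

```text
clock: 7.25
position: [0.544, 0.2944, 0.2277]
ee_rot: [1.716, 2.631, 0.0]
force: [0.6, 0.1, 0.4]
width: 0.896
```

move_arm --pt "0 0 -20 0" --pt "0 0 -50 0" --pt "0 0 -90 0" --pt "-40 0 -130 0" --pt "-80 0 -160 0" --pt "-80 0 -160 0" --pt "-80 0 -160 0"

```text
clock: 8.12
position: [0.5759, 0.2214, 0.3874]
ee_rot: [-1.716, -2.631, 0.0]
force: [-0.1, 1.1, -0.9]
width: 1.002
```

Run:
```python
from h import *
s=arm.observe();print(s["clock"],s["position"],s["force"],s["width"])
cv2.imwrite("pics/w3.png",arm.get_image("wrist")[:,:,::-1])
im=arm.get_image("side")[:,:,::-1];cv2.imwrite("pics/side3.png",im)
cv2.imwrite("pics/side3c.png",cv2.resize(im[190:280,180:260],None,fx=6,fy=6,interpolation=cv2.INTER_CUBIC))
```

```text
8.125 [0.57587134 0.22142324 0.38737145] [-0.08364475  1.09156452 -0.93080589] 1.0016838936384307
```

View pics/w3.png

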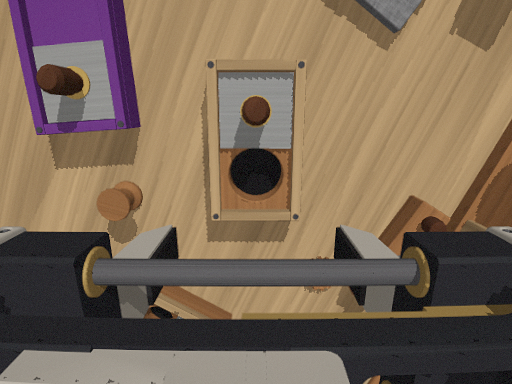

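View pics/side3c.png

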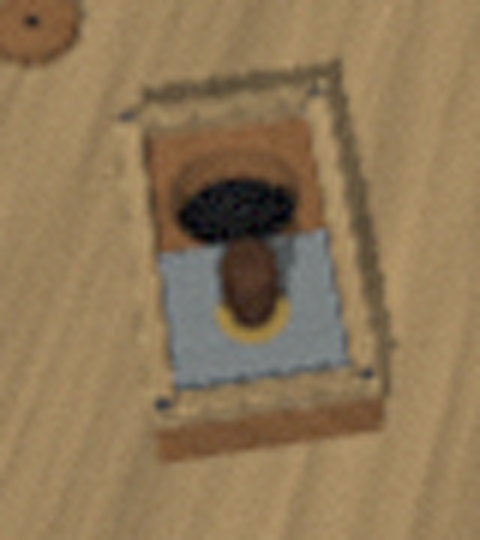

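View pics/side3.png

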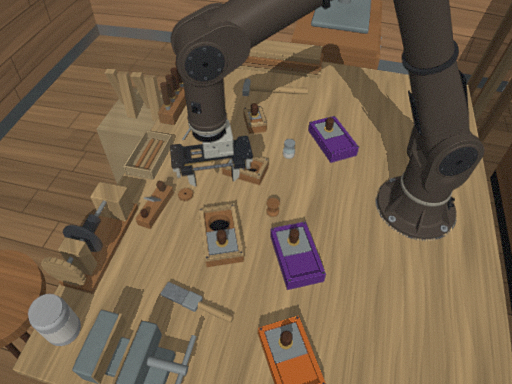

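The wrist view shows the mouth fully clear at (256,172) and the shutter up against the far track edge, with the knob at (256,110). The side view agrees, and the gripper is open and clear of everything.

```bash
python3 -c "
from cell import arm
print(arm.sign_off())"
```

```text
the job is handed in; nothing more can be done
None
```

The widest port is open. I gripped its knob, slid the shutter about 64 mm from its slightly open start to the end stop, then let go and backed away. I handed the job in at about 8.2 s of the 32 s allowed.

- **End stop:** near the end the tool moved only about 1.7 mm over the last 7 mm commanded. The opposing force rose to about 16 N along the slide.
- **After release:** the wrist and side pictures show the round mouth fully clear and the shutter against the far track edge. The gripper is open and touching nothing.
- **Other ports:** I never touched the medium and narrow ports. In the last side picture the narrow one looks unchanged, while the gripper partly hides the medium one, so I didn't confirm that one by eye.

None of the checks failed or disagreed.

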